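Hang the cutlery caddy on its two pins

ROBOT

A 7-joint arm with a two-finger parallel gripper is mounted at the origin on the work surface. World frame = base frame: x ahead of the robot, y to its left, z up, the work surface at z = 0. Lengths are in m, angles in rad, forces in N, time in s.
With the tool pointing down it reaches from about 0.4 to 0.85 m from the base axis. Payload 4.5 kg.
Tool frame: the origin (TCP) lies at the very end of the fingers, on their centre line; the grasp point (between the pads) lies 19 mm behind it (grip_point_offset is the distance from the TCP to the grasp point, in m); z points along the fingers, y is the line along which they close (so a half turn about z gives the same grasp; the last joint's range is limited). The gripper opens to 88 mm and grips with 3 to 60 N. Pads are 18 mm wide; open, the fingers measure 123 mm over their backs; the gripper's body (75 mm by 187 mm) begins 45 mm behind the grasp point.
Start: joints at [1.217, 0.689, -0.195, 1.565, 0.157, 0.902, -0.215], TCP at [0.236, -0.579, 0.239] pointing down, gripper open.
Joint ranges: [-3.01, 3.01], [-0.46, 2.08], [-1.47, 1.51], [0.13, 2.56], [-1, 4.14], [0.04, 2.09], [-2.66, 2.66]. Speed limits (rad/s): [2.57, 2.57, 3.14, 3.14, 3.14, 3.14, 3.14].

INTERFACE

Orientations are given as a unit quaternion [x, y, z, w].
In Python, from plant import get_state, snapshot, camera_params, finish_job, grip_point_offset gives the robot as it stands.
- The arm moves only by the shell command python3 -m handwheel 'ROWS' [FORCE]. ROWS is a JSON list of rows, 1 to 10 of them, each of 7 numbers: the opening from 0.0 (shut) to 1.0 (fully open), then dx, dy, dz in m, then a rotation vector rx, ry, rz in rad; each row is the pose to reach, as a shift and turn from the pose commanded when the command began, along the tool's axes at that moment; what a row does not reach only later rows make up. A row lasts 1/10 s, in which the tool goes at most 0.05 m and 0.15 rad, less where a joint would pass 70% of its speed; a pose out of reach is approached as far as the arm can. The fingers move at their own pace and stop on an object; FORCE is the grip in N (left out, the last holds). Time passes only in rows, so rows that do not move let the fingers close. It prints the time, the measured TCP pose, the force, the opening and the grip force at its end.
- get_state(): the state, without advancing time (a new reading comes with each control period).
- snapshot(name): name is "side" or "top" or "wrist"; returns (picture, depth): 480x640x3 uint8, red, green, blue; 480x640 float32, m along the optical axis (not along the pixel's ray), 0 where there is no reading.
- camera_params(name): a dict with "fx", "fy", "cx", "cy" (pixels), "rvec" (rotation vector, rad) and "tvec" (3), from world to camera coordinates, as OpenCV has them. Camera axes: x right, y down, z forward; pixel columns grow to the right and rows downward; lengths in m; the calibration is good to about 2 mm. A picture is of the moment at which its call begins: read the wrist's pose just before it. camera_params takes no time and is no camera call; for the wrist camera it gives the pose at the moment of the call.
- finish_job(): hands the job in; it is judged then, once.
The state is a dict: "clock": time; "q": joint angles; "qd": joint speeds; "joint_torque": joint torques, N m; "tool_pos": TCP position; "eef_rot": TCP orientation; "contact_force": force on the tool from outside, world axes, zero at the start; "moment": the same for the moment, N m; "opening": opening from 0.0 (shut) to 1.0 (fully open); "finger_force": force on a finger pad.
Only numpy, scipy, OpenCV 4.12 (cv2) and the standard library are available. Lean on these libraries where they do the work, as an engineer would, in place of code of your own. Each camera call takes 0.05 s, during which the arm holds its last target. There are 200 camera calls.

TASK

Pick up the red cutlery caddy by its wooden handle and hang it on the stand: feel for the height of the two pins, get both orange pin heads through the two holes in its back plate, bring the plate up to the posts, lower it so that it hangs on the pins behind their heads, and let go. Be gentle: never press the caddy against the stand with more than 25 N, and leave the mug, the canister and the soap bottle where they are.

Things in the scene. Friction and masses are not known exactly. Their poses are not given: they have to be found in the camera images.
- caddy: Red cutlery caddy, loose, 0.36-0.59 kg, upright on the counter. Origin: centre of the box's underside; z up, x towards its back plate. Box 74 (x) by 130 (y) by 70 mm high, open on top, walls 4. Back plate x = 37 to 41, 130 wide, z = 0 to 170 mm. The mass centre is below the handle, slightly towards the plate, so it hangs nearly level when held by the handle.
- caddy_handle (a point): Grip point (caddy frame x = -4, y = 0, z = 145 mm) in the middle of the wooden handle bar, which runs along x from the plate to a front post (74 mm long), 14 mm wide (y), 16 mm high, free all round; the box rim is 75 mm below. Take it from above, fingers closing along the caddy's y. Axes as the caddy's.
- caddy_holes (a point): Midway between the two hole centres, on the plate's rear face, which goes against the posts: caddy frame x = 41, y = 0, z = 145 mm (level with the handle). The holes are round, 15 mm diameter, go through the 4 mm plate along x, at y = -45 and +45 mm. Axes as the caddy's.
- stand: Fixed aluminium stand. Origin on the counter below the middle of the posts' front faces; z up; the caddy comes in along +x, its axes parallel to the stand's, and hangs on the -x side. Foot x = -35 to 95, 200 wide, 12 mm high. Two posts 22 mm wide at y = -45 and +45 mm, front faces at x = 0, up to z = 254 mm, joined by flush crossbars at z = 75 and 248 mm.
- stand_pins (a point): Nominal middle of the pins at the posts' faces: stand x = 0, y = 0, z = 200 mm. Level pins along -x at y = -45 and +45: neck 8 mm diameter, 9 long, then orange head 12 diameter, 5 long, round rim. Both are clamped at one TRUE HEIGHT, 187 to 213 mm, new each time and in no reading: find it by touch. Hung: hole centres 3.5 mm below the pin axes, plate behind the heads, under 6 mm off the posts.
- mug: Yellow mug, 76 mm diameter, 90 mm high, origin at the centre of its underside. Bystander.
- canister: Red canister, 84 mm diameter, 120 mm high, origin at the centre of its underside. Bystander.
- soap: Green soap bottle, 60 mm diameter, 160 mm high, origin at the centre of its underside. Bystander.
There are look-alikes about, which are no part of the job. What is shaped like the caddy but blue is not meant.

How it is judged:
On the way:
1. the caddy is held by the fingers, lifted 20 mm clear of the counter (height (world z) of caddy above 0.02 m and contact force between the fingers and caddy above 1 N), for 0.2 s.
At the end, for the whole second after the job is handed in: The caddy hangs released and at rest on both pins: plate within 6 mm of the posts at the holes (behind the heads), hole midpoint within 7 mm sideways of the stand middle, 19.5 mm below to 12.5 mm above the nominal pin point, upright and square within 0.09 rad, carried by the stand (x of caddy_holes in the frame of stand_pins between -0.006 and 0.003 m and y of caddy_holes in the frame of stand_pins between -0.007 and 0.007 m and z of caddy_holes in the frame of stand_pins between -0.0195 and 0.0125 m and angle between caddy's own z axis and vertical below 0.09 rad and angle between the x axis of caddy and the x axis of stand, either way round below 0.09 rad and contact force between caddy and stand above 1 N and linear speed of caddy below 0.02 m/s and angular speed of caddy below 0.1 rad/s); the robot touches nothing.
It fails at once if the caddy is pressed against the stand or its pins with more than 25 N (contact force between caddy and stand above 25 N).
It fails at once if the mug is pushed more than 25 mm or tipped (distance of mug from where it was at the start of the episode above 0.025 m or angle between mug's own z axis and vertical above 0.35 rad).
It fails at once if the canister is pushed more than 25 mm or tipped (distance of canister from where it was at the start of the episode above 0.025 m or angle between canister's own z axis and vertical above 0.35 rad).
It fails at once if the soap is pushed more than 25 mm or tipped (distance of soap from where it was at the start of the episode above 0.025 m or angle between soap's own z axis and vertical above 0.35 rad).
It also fails if it takes over 58 s, if anything falls off the work surface, if the arm or the gripper's body presses on something with over 40 N, if the wrist force passes 120 N, or if a joint passes its speed limit or range.

## Working session

There is one attempt and no reset: what is moved stays moved. The work goes in short steps, Python scripts to look and compute and a shell command to move; the robot and the scene stay as the last step left them, time stands still between calls to the robot, and variables do not carry over. Pictures are saved under pics/ and viewed, at most 10 in all, crops included, and the job is handed in when it is done.

```bash
mkdir -p pics; ls
cat > h.py <<'E'
import numpy as np, cv2
from plant import *
def cam(n):
    p=camera_params(n); R=cv2.Rodrigues(np.array(p['rvec'],float))[0]; return p,R,np.array(p['tvec'],float).ravel()
def cloud(n,d,c=None):
    p,R,t=c or cam(n); v,u=np.mgrid[:480,:640]
    P=np.stack([(u-p['cx'])/p['fx']*d,(v-p['cy'])/p['fy']*d,d],-1)
    return (P-t)@R
E
python3 - <<'E'
from h import *
s=get_state(); print({k:np.round(v,3) for k,v in s.items()}, grip_point_offset)
for n in ['side','top']:
    im,d=snapshot(n); cv2.imwrite(f'pics/{n}0.png',im[...,::-1]); np.savez(f'{n}0.npz',im=im,P=cloud(n,d),d=d)
    p,R,t=cam(n); print(n,np.round(-R.T@t,3),np.round(R[2],2),p['fx'])
E
```

```text
pics
{'clock': np.float64(0.0), 'q': array([ 1.217,  0.69 , -0.195,  1.566,  0.157,  0.903, -0.215]), 'qd': array([-0.   ,  0.   , -0.   ,  0.   , -0.   , -0.001,  0.001]), 'joint_torque': array([-2.0000e-03, -5.2758e+01, -1.2670e+00, -1.5343e+01, -5.3000e-02,
        7.0000e-03,  0.0000e+00]), 'tool_pos': array([ 0.236, -0.578,  0.238]), 'eef_rot': array([ 0.981,  0.193, -0.   , -0.001]), 'contact_force': array([-1.132, -0.795, -0.047]), 'moment': array([-0.001, -0.022,  0.026]), 'finger_force': np.float64(0.0), 'opening': np.float64(0.996)} 0.0187
side [0.273 0.733 0.776] [ 0.29 -0.67 -0.68] 477.2852762059807
top [0.463 0.097 1.313] [ 0.07 -0.01 -1.  ] 553.0197417219243
```

View pics/side0.png

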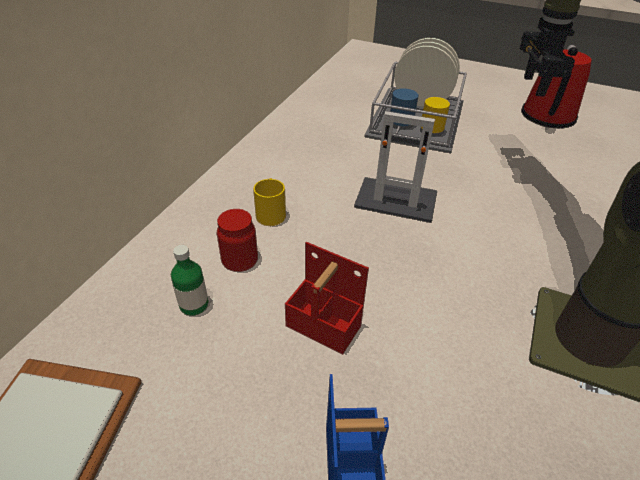

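View pics/top0.png

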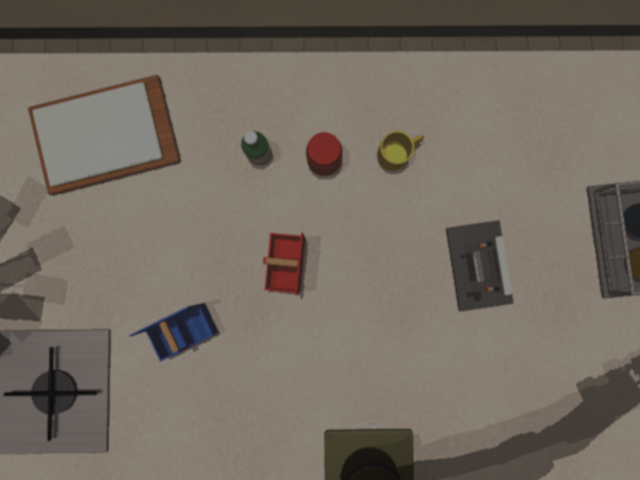

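```bash
cat > m.py <<'E'
from h import *
L={n:np.load(f'{n}0.npz') for n in ['side','top']}
def fitline(x):
    vx,vy,a,b=cv2.fitLine(x.astype(np.float32),cv2.DIST_HUBER,0,.001,.001).ravel(); return np.degrees(np.arctan2(vy,vx)),np.round([a,b],4)
def hsv(im): return cv2.cvtColor(im,cv2.COLOR_RGB2HSV).astype(int)
# caddy
for n,box in [('side',(240,280,380,355)),('top',(230,255,310,300))]:
    H=hsv(L[n]['im']);P=L[n]['P'];d=L[n]['d']
    m=np.zeros(d.shape,bool);m[box[1]-50:box[3],box[0]:box[2]]=1;m&=d>0
    red=m&((H[...,0]<5)|(H[...,0]>174))&(H[...,1]>150)
    wood=m&(H[...,0]>7)&(H[...,0]<20)&(H[...,1]>90)&(P[...,2]>.125)&(P[...,2]<.17)
    r=P[red];w=P[wood]
    print(n,'red z',np.percentile(r[:,2],[1,99]),len(r),'wood',len(w),np.round(w.min(0),3),np.round(w.max(0),3),np.median(w,0).round(4),fitline(w[:,:2]))
    pl=r[(r[:,2]>.085)];print(' plate',len(pl),fitline(pl[:,:2]),pl[:,0].min(),pl[:,0].max(),pl[:,2].max(), np.percentile(pl[:,1],[5,50,95]))
    rim=r[(r[:,2]>.06)&(r[:,2]<.08)]; print(' rim',cv2.minAreaRect(rim[:,:2].astype(np.float32)*1000))
    top=w[w[:,2]>.145]; print(' handle top',len(top),top.mean(0).round(4),cv2.minAreaRect(top[:,:2].astype(np.float32)*1000))
# stand
for n,box in [('side',(350,105,445,225)),('top',(440,215,520,315))]:
    H=hsv(L[n]['im']);P=L[n]['P'];d=L[n]['d']
    m=np.zeros(d.shape,bool);m[box[1]:box[3],box[0]:box[2]]=1;m&=d>0
    org=m&(H[...,0]<16)&(H[...,1]>130)&(P[...,2]>.1); o=P[org]; vu=np.argwhere(org)
    print(n,'orange',len(o)); 
    for k in range(2):
        q=o[(o[:,0]>np.median(o[:,0]))==bool(k)]; print('  ',q.mean(0).round(4),q.min(0).round(4),q.max(0).round(4))
    for lo,hi in [(.02,.06),(.09,.17),(.23,.262),(.25,.27)]:
        q=P[m&(P[...,2]>lo)&(P[...,2]<hi)&(H[...,1]<60)&(H[...,2]>40)]
        q=q[(q[:,1]>-.4)&(q[:,1]<0)]
        if len(q)>20: print('  gray',lo,len(q),fitline(q[:,:2]),cv2.minAreaRect(q[:,:2].astype(np.float32)*1000))
    q=P[m&(P[...,2]>.005)&(P[...,2]<.018)]; print('  foot',len(q),cv2.minAreaRect(q[:,:2].astype(np.float32)*1000))
im=L['side']['im'];cv2.imwrite('pics/crop.png',np.hstack([cv2.resize(im[235:355,270:385],None,fx=3.4,fy=3.4,interpolation=2)[:,:,::-1],cv2.resize(im[100:220,345:455],None,fx=3.4,fy=3.4,interpolation=2)[:,:,::-1]]))
E
python3 m.py
```

```text
side red z [0.00232635 0.16918444] 5614 wood 297 [0.442 0.145 0.125] [0.549 0.23  0.159] [0.4861 0.1911 0.1515] (np.float32(81.849106), array([0.4866, 0.1927], dtype=float32))
 plate 1886 (np.float32(-6.935207), array([0.4837, 0.1542], dtype=float32)) 0.42056403455516905 0.7116094983312474 0.17128417880153296 [0.11704727 0.15533946 0.22778603]
 rim ((566.5418701171875, 170.66989135742188), (94.15673828125, 301.8897705078125), 75.21700286865234)
 handle top 249 [0.4876 0.1902 0.1515] ((500.01220703125, 189.16098022460938), (75.68560028076172, 108.28321075439453), 83.40037536621094)
top red z [-0.00202006  0.17142123] 1287 wood 213 [0.479 0.156 0.142] [0.496 0.221 0.158] [0.4874 0.1894 0.1518] (np.float32(83.95047), array([0.4872, 0.189 ], dtype=float32))
 plate 135 (np.float32(-6.104818), array([0.4818, 0.1519], dtype=float32)) 0.423187353409545 0.5426150507661377 0.17480988012589999 [0.14616069 0.15198589 0.15961172]
 rim ((488.431640625, 193.06101989746094), (66.1119613647461, 126.32720947265625), 83.3934326171875)
 handle top 212 [0.4873 0.189  0.152 ] ((487.2258605957031, 188.7919
[... 1425 characters left out ...]
.32927703857422), 32.69033432006836)
  gray 0.09 160 (np.float32(7.7863717), array([ 0.4852, -0.2361], dtype=float32)) ((474.1457214355469, -242.88169860839844), (111.89180755615234, 13.28091049194336), 8.544967651367188)
  gray 0.23 606 (np.float32(6.963481), array([ 0.4797, -0.2402], dtype=float32)) ((474.595703125, -244.4228057861328), (111.50287628173828, 16.373695373535156), 7.997652053833008)
  gray 0.25 471 (np.float32(7.779504), array([ 0.4745, -0.244 ], dtype=float32)) ((474.5633544921875, -244.49691772460938), (111.52635955810547, 16.05599021911621), 7.550480365753174)
  foot 3152 ((476.83831787109375, -271.0816650390625), (185.7872314453125, 226.69757080078125), 85.93423461914062)
```

View pics/crop.png

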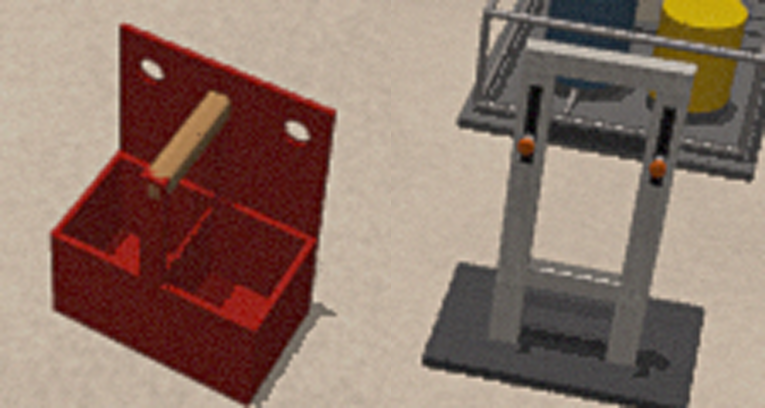

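The candidates at side-view pixels are the red caddy (325,295), the blue caddy (360,430) and the red canister (237,240). The crop confirms the red one: an open box, a plate with two holes, and a wooden handle. The stand is at (397,165), with its orange pins facing the caddy.

```bash
cat >> h.py <<'E'
from scipy.spatial.transform import Rotation as Ro
def goal(x,y,z,xdeg=None,Rg=None):
    "tool down, tool x axis at heading xdeg; prints shift and turn in current tool axes"
    s=get_state(); R=Ro.from_quat(s['eef_rot']); 
    G=Rg or Ro.from_euler('z',xdeg,degrees=True)*Ro.from_euler('x',180,degrees=True)
    p=R.inv().apply(np.array([x,y,z])-s['tool_pos']); r=(R.inv()*G).as_rotvec()
    print('t',round(float(s['clock']),2),'pos',np.round(s['tool_pos'],4),'yaw',round(float(np.degrees(np.arctan2(*R.as_matrix()[[1,0],0]))),2),'F',np.round(s['contact_force'],1),'\n d',np.round(p,4),'r',np.round(r,4)); return R
E
python3 -c "
from h import *
goal(.42,-.20,.42,55);goal(.4877,.1937,.25,84)"
```

```text
t 0.1 pos [ 0.2361 -0.5781  0.238 ] yaw 22.22 F [0.9 0.2 0.2] 
 d [ 0.3132 -0.2807 -0.1816] r [-1.700e-03 -4.000e-04 -5.721e-01]
t 0.1 pos [ 0.2361 -0.5781  0.238 ] yaw 22.22 F [0.9 0.2 0.2] 
 d [ 0.5248 -0.6193 -0.011 ] r [-1.6000e-03 -8.0000e-04 -1.0782e+00]
```

```bash
cat > st.py <<'E'
from h import *
L=np.load('side0.npz');P=L['P'];H=cv2.cvtColor(L['im'],cv2.COLOR_RGB2HSV).astype(int)
m=np.zeros((480,640),bool);m[105:225,350:445]=1
q=P[m&(P[...,2]>.03)&(P[...,2]<.25)&(H[...,1]<60)&(H[...,2]>40)];q=q[(q[:,1]>-.27)&(q[:,1]<-.2)&(q[:,0]>.4)&(q[:,0]<.55)]
best=None
rng=np.random.default_rng(0)
for i in range(600):  # ransac vertical plane
    a,b=q[rng.choice(len(q),2,0)][:,:2]; t=b-a; l=np.hypot(*t)
    if l<.04: continue
    n=np.array([-t[1],t[0]])/l; k=np.abs((q[:,:2]-a)@n)<.002
    if best is None or k.sum()>best.sum(): best=k
f=q[best]; vx,vy,cx,cy=cv2.fitLine(f[:,:2].astype(np.float32),cv2.DIST_HUBER,0,.001,.001).ravel()
if vx<0: vx,vy=-vx,-vy
print('stand yaw',np.degrees(np.arctan2(vy,vx)),best.sum(),len(q))
u=f[:,0]*vx+f[:,1]*vy; nn=(f[:,0]*vy-f[:,1]*vx); print('u',np.percentile(u,[0.5,1,2,98,99,99.5]),'n',np.median(nn))
lo=f[f[:,2]<.2]; print(len(lo)); uu=(lo[:,0]*vx+lo[:,1]*vy); print(np.histogram(uu,20))
um=(np.percentile(u,1)+np.percentile(u,99))/2; print('mid',um*np.array([vx,vy])+np.median(nn)*np.array([vy,-vx]))
E
python3 st.py
```

```text
stand yaw 7.5026703 1168 1811
u [0.38397521 0.38419353 0.3845512  0.49490653 0.49540508 0.49552959] n 0.2977738550663847
828
(array([107,  84,  90,  89,  10,   9,  12,   8,   7,  12,  11,  10,   5,
         8,  10,   8,  88,  82,  78, 100]), array([0.38372143, 0.38932572, 0.39493   , 0.40053428, 0.40613857,
       0.41174285, 0.41734714, 0.42295142, 0.4285557 , 0.43415999,
       0.43976427, 0.44536856, 0.45097284, 0.45657712, 0.46218141,
       0.46778569, 0.47338998, 0.47899426, 0.48459854, 0.49020283,
       0.49580711]))
mid [ 0.47491514 -0.23779891]
```

```bash
python3 -m handwheel '[[1,0.313,-0.281,-0.182,0,0,-0.572],[1,0.313,-0.281,-0.182,0,0,-0.572],[1,0.313,-0.281,-0.182,0,0,-0.572],[1,0.313,-0.281,-0.182,0,0,-0.572],[1,0.313,-0.281,-0.182,0,0,-0.572],[1,0.313,-0.281,-0.182,0,0,-0.572],[1,0.313,-0.281,-0.182,0,0,-0.572],[1,0.313,-0.281,-0.182,0,0,-0.572],[1,0.313,-0.281,-0.182,0,0,-0.572],[1,0.313,-0.281,-0.182,0,0,-0.572]]'
python3 - <<'E'
from h import *
im,d=snapshot('wrist');cv2.imwrite('pics/w1.png',im[...,::-1]);np.savez('w1.npz',im=im,d=d,P=cloud('wrist',d))
goal(.4877,.1937,.25,84)
E
```

```text
clock: 1.1
tool_pos: [0.4232, -0.1942, 0.4231]
eef_rot: [0.885, 0.466, 0.003, 0.001]
contact_force: [0.3, -0.8, -0.1]
opening: 1.0
finger_force: 0.0
t 1.15 pos [ 0.4222 -0.196   0.4224] yaw 55.45 F [0.5 1.  0.7] 
 d [ 0.3576 -0.1676  0.1727] r [ 0.0037 -0.0017 -0.4984]
```

View pics/w1.png

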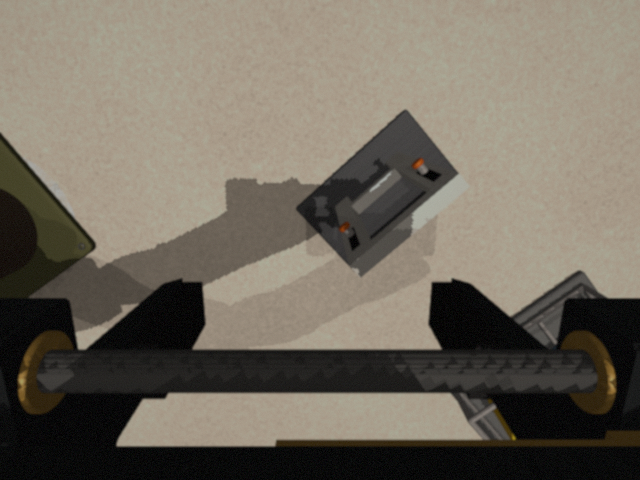

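The wrist view shows the stand's pin heads at (419,165) and (345,228). I'll take one more view square to the stand, so that any wrist-camera bias cancels against a matching caddy view.

```bash
python3 -c "
from h import *
goal(.475,-.238,.36,97.6)"
```

```text
t 1.15 pos [ 0.4222 -0.196   0.4224] yaw 55.45 F [0.5 1.  0.7] 
 d [-0.0048  0.0671  0.0626] r [ 0.0039 -0.0012 -0.7357]
```

```bash
python3 -m handwheel '[[1,-0.005,0.067,0.062,0.004,-0.001,-0.736],[1,-0.005,0.067,0.062,0.004,-0.001,-0.736],[1,-0.005,0.067,0.062,0.004,-0.001,-0.736],[1,-0.005,0.067,0.062,0.004,-0.001,-0.736],[1,-0.005,0.067,0.062,0.004,-0.001,-0.736],[1,-0.005,0.067,0.062,0.004,-0.001,-0.736],[1,-0.005,0.067,0.062,0.004,-0.001,-0.736]]'
cat > ws.py <<'E'
from h import *
import sys
s=get_state();im,d=snapshot('wrist');cv2.imwrite('pics/w2.png',im[...,::-1]);P=cloud('wrist',d);np.savez('w2.npz',im=im,d=d,P=P,pos=s['tool_pos'],rot=s['eef_rot'])
H=cv2.cvtColor(im,cv2.COLOR_RGB2HSV).astype(int)
o=(H[...,0]<16)&(H[...,1]>130)&(d>0)&(P[...,2]>.12); n,lab,stt,c=cv2.connectedComponentsWithStats(o.astype(np.uint8))
for i in range(1,n):
    if stt[i,4]>15: q=P[lab==i]; print('org',stt[i],c[i].round(1),np.median(q,0).round(4),q.min(0).round(4),q.max(0).round(4))
for lo,hi in [(.245,.265),(.02,.24)]:
    q=P[(P[...,2]>lo)&(P[...,2]<hi)&(d>0)&(H[...,1]<70)&(H[...,2]>50)]; q=q[(abs(q[:,0]-.475)<.08)&(abs(q[:,1]+.245)<.04)]
    print(len(q),cv2.minAreaRect(q[:,:2].astype(np.float32)*1000))
f=P[(P[...,2]>.008)&(P[...,2]<.016)&(d>0)];f=f[(abs(f[:,0]-.475)<.13)&(abs(f[:,1]+.26)<.12)];print('foot',cv2.minAreaRect(f[:,:2].astype(np.float32)*1000))
goal(.4877,.1937,.25,84)
E
python3 ws.py
```

```text
clock: 1.85
tool_pos: [0.4709, -0.2439, 0.3579]
eef_rot: [0.664, 0.748, -0.002, -0.002]
contact_force: [0.0, 0.0, -0.4]
opening: 0.998
finger_force: 0.0
org [375 187  15   7  98] [382.2 190. ] [ 0.5182 -0.2205  0.194 ] [ 0.5134 -0.2235  0.1887] [ 0.5243 -0.218   0.1964]
org [259 188  16   8 111] [266.3 191.5] [ 0.4304 -0.2325  0.1935] [ 0.4241 -0.2358  0.1863] [ 0.4359 -0.23    0.1966]
4462 ((477.0970764160156, -245.35792541503906), (112.44623565673828, 14.986886024475098), 7.891490459442139)
3222 ((476.6666259765625, -241.37881469726562), (112.34381866455078, 22.639902114868164), 7.760042667388916)
foot ((480.54107666015625, -268.09625244140625), (200.05441284179688, 130.23202514648438), 7.838767051696777)
t 1.9 pos [ 0.4711 -0.2436  0.3582] yaw 96.92 F [ 1.3 -1.1 -0. ] 
 d [0.432  0.0697 0.1081] r [-5.200e-03  1.000e-04  2.255e-01]
```

View pics/w2.png

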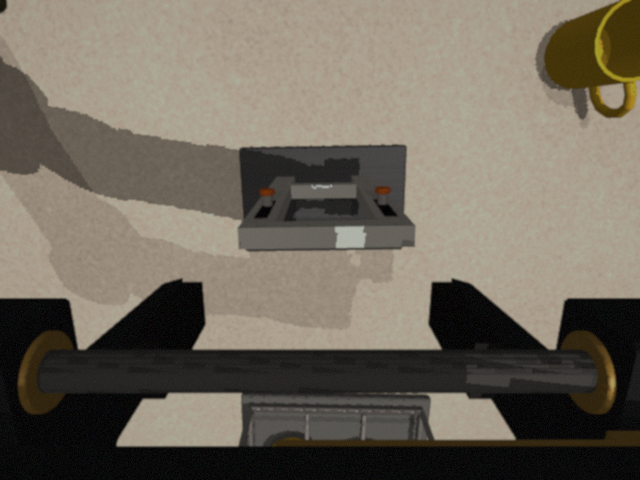

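Pin heads are at (266,191) and (382,190) and the crossbar is at row 237, giving a stand origin of about (0.476,-0.238) and a yaw of 7.85°. The next step is the hover above the caddy.

```bash
python3 -m handwheel '[[1,0.42,0.07,0.058,-0.005,0,0.226],[1,0.42,0.07,0.058,-0.005,0,0.226],[1,0.42,0.07,0.058,-0.005,0,0.226],[1,0.42,0.07,0.058,-0.005,0,0.226],[1,0.42,0.07,0.058,-0.005,0,0.226],[1,0.42,0.07,0.058,-0.005,0,0.226],[1,0.42,0.07,0.058,-0.005,0,0.226],[1,0.42,0.07,0.058,-0.005,0,0.226],[1,0.42,0.07,0.058,-0.005,0,0.226],[1,0.42,0.07,0.058,-0.005,0,0.226]]'
cat > wc.py <<'E'
from h import *
s=get_state();im,d=snapshot('wrist');cv2.imwrite('pics/w3.png',im[...,::-1]);P=cloud('wrist',d)
H=cv2.cvtColor(im,cv2.COLOR_RGB2HSV).astype(int)
near=(d>0)&(abs(P[...,0]-.487)<.1)&(abs(P[...,1]-.19)<.09)
red=near&((H[...,0]<5)|(H[...,0]>174))&(H[...,1]>150)
wood=near&(H[...,0]>5)&(H[...,0]<22)&(H[...,1]>60)&(P[...,2]>.143)&(P[...,2]<.165)
w=P[wood];print('wood',len(w),w[:,2].mean(),cv2.minAreaRect(w[:,:2].astype(np.float32)*1000))
for lo,hi in[(.16,.18),(.064,.075),(-.01,.18)]:
    q=P[red&(P[...,2]>lo)&(P[...,2]<hi)]
    if len(q)>5: print(lo,len(q),cv2.minAreaRect(q[:,:2].astype(np.float32)*1000))
goal(.4877,.1937,.126,84)
E
python3 wc.py
```

```text
clock: 2.9
tool_pos: [0.4877, 0.1884, 0.3005]
eef_rot: [0.74, 0.673, 0.001, -0.001]
contact_force: [-0.9, 0.3, 0.1]
opening: 0.999
finger_force: 0.0
wood 1773 0.1522090263164806 ((491.4083251953125, 153.98367309570312), (98.66252136230469, 98.89497375488281), 43.305084228515625)
0.16 1542 ((485.9307861328125, 147.7317352294922), (4.725881576538086, 127.46363830566406), 83.74851989746094)
0.064 2005 ((490.5178527832031, 185.73727416992188), (74.685546875, 128.74472045898438), 83.83524322509766)
-0.01 15314 ((490.3319396972656, 184.15814208984375), (78.1055908203125, 128.77345275878906), 83.75043487548828)
t 2.95 pos [0.4882 0.1849 0.3004] yaw 84.37 F [-1.  -1.   0.5] 
 d [ 0.0086 -0.0015  0.1744] r [ 0.0006 -0.0005  0.0064]
```

View pics/w3.png

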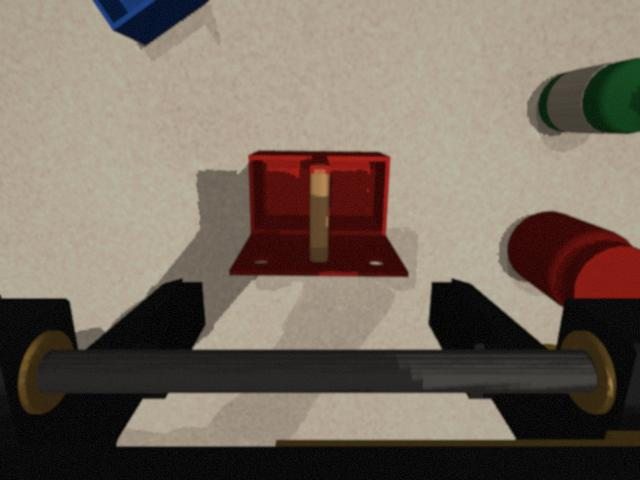

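Blurred by residual motion (settling ~3 mm), so I repeat the measurement at rest.

```bash
sed -i 's/wood=near&/wood=near\&(abs(P[...,0]-.487)<.03)\&/; s/(P\[...,2\]<.165)/(P[...,2]<.165)\&(P[...,1]>.15)/' wc.py; sed -i 's/^s=get_state();im,d=snapshot(.wrist.);/c=cam("wrist");im,d=snapshot("wrist");/; s/cloud(.wrist.,d)/cloud("wrist",d,c)/' wc.py; python3 wc.py
```

```text
wood 1701 0.1522446404302868 ((492.103759765625, 187.83102416992188), (70.91915893554688, 18.850757598876953), 83.6013412475586)
0.16 1486 ((485.9227294921875, 151.57955932617188), (4.523878574371338, 127.73021697998047), 84.03143310546875)
0.064 2010 ((490.02606201171875, 189.8968048095703), (74.71432495117188, 128.63880920410156), 84.00281524658203)
-0.01 15266 ((489.8388671875, 188.1146240234375), (78.37681579589844, 128.63880920410156), 84.00281524658203)
t 3.0 pos [0.4886 0.1827 0.3004] yaw 84.2 F [-0.5 -0.2  0.2] 
 d [ 0.011  -0.0021  0.1744] r [0.0008 0.001  0.0035]
```

```bash
python3 -m handwheel '[[1,0,0,0,0,0,0],[1,0,0,0,0,0,0]]'; python3 -c "
from h import *
goal(.4893,.196,.127,84)"
```

```text
clock: 3.2
tool_pos: [0.4891, 0.1809, 0.3007]
eef_rot: [0.743, 0.669, 0.0, 0.001]
contact_force: [-0.3, -0.6, -0.8]
opening: 0.997
finger_force: 0.0
t 3.2 pos [0.4891 0.1809 0.3007] yaw 84.02 F [-0.3 -0.6 -0.8] 
 d [ 0.0152 -0.0016  0.1737] r [0.0014 0.0011 0.0003]
```

```bash
python3 -m handwheel '[[1,0.0152,-0.0016,0.05,0.001,0.001,0],[1,0.0152,-0.0016,0.1,0.001,0.001,0],[1,0.0152,-0.0016,0.15,0.001,0.001,0],[1,0.0152,-0.0016,0.174,0.001,0.001,0],[1,0.0152,-0.0016,0.174,0.001,0.001,0],[1,0.0152,-0.0016,0.174,0.001,0.001,0],[1,0.0152,-0.0016,0.174,0.001,0.001,0]]' && python3 -m handwheel '[[0,0,0,0,0,0,0],[0,0,0,0,0,0,0],[0,0,0,0,0,0,0],[0,0,0,0,0,0,0],[0,0,0,0,0,0,0],[0,0,0,0,0,0,0],[0,0,0,0,0,0,0]]' 40
```

```text
clock: 3.9
tool_pos: [0.4902, 0.1984, 0.1285]
eef_rot: [0.742, 0.67, 0.002, 0.0]
contact_force: [-0.3, 0.5, -0.3]
opening: 0.997
finger_force: 0.0
clock: 4.6
tool_pos: [0.4888, 0.1981, 0.1266]
eef_rot: [0.742, 0.671, 0.0, -0.0]
contact_force: [-0.2, 0.3, 0.1]
opening: 0.388
finger_force: 0.0
```

```bash
python3 -m handwheel '[[0,0,0,0,0,0,0],[0,0,0,0,0,0,0],[0,0,0,0,0,0,0],[0,0,0,0,0,0,0],[0,0,0,0,0,0,0]]' 40 && python3 -m handwheel '[[0,0,0,-0.02,0,0,0],[0,0,0,-0.05,0,0,0],[0,0,0,-0.08,0,0,0],[0,0,0,-0.08,0,0,0],[0,0,0,-0.08,0,0,0],[0,0,0,-0.08,0,0,0]]'
cat > wg.py <<'E'
from h import *
import sys
s=get_state();c=cam("wrist");im,d=snapshot("wrist");cv2.imwrite(f'pics/{sys.argv[1]}.png',im[...,::-1]);P=cloud("wrist",d,c)
H=cv2.cvtColor(im,cv2.COLOR_RGB2HSV).astype(int)
T=Ro.from_quat(s['eef_rot']).inv().apply((P-s['tool_pos']).reshape(-1,3)).reshape(P.shape)  # tool frame
k=(d>0)&(d<.45)&(abs(T[...,1])<.09)&(T[...,2]<.2)&(T[...,0]>-.09)&(T[...,0]<.09)
red=k&((H[...,0]<5)|(H[...,0]>174))&(H[...,1]>150)
q=T[red]; print(len(q),'tool z range',np.percentile(q[:,2],[.5,50,99.5]).round(4))
z0=np.percentile(q[:,2],.5)
for n,a,b in [('platetop',z0-.003,z0+.006),('rim',z0+.09,z0+.107),('all',-1,1)]:
    w=q[(q[:,2]>a)&(q[:,2]<b)]; r=cv2.minAreaRect(w[:,:2].astype(np.float32)*1000); print(n,len(w),r,w[:,2].mean().round(4))
w=q[q[:,2]<z0+.006]; print('roll slope z/y',np.polyfit(w[:,1],w[:,2],1).round(4))
w=q[(q[:,2]>z0+.09)&(q[:,2]<z0+.107)]
A=np.c_[w[:,:2],np.ones(len(w))];print('rim plane',np.linalg.lstsq(A,w[:,2],rcond=None)[0].round(4))
E
python3 wg.py w4; python3 -c "
from h import *
goal(.4893,.196,.127,84)"
```

```text
clock: 5.1
tool_pos: [0.4893, 0.1983, 0.1267]
eef_rot: [0.742, 0.671, 0.001, -0.0]
contact_force: [1.5, -0.0, -0.9]
opening: 0.153
finger_force: 40.0
clock: 5.7
tool_pos: [0.4876, 0.1971, 0.2051]
eef_rot: [0.742, 0.671, -0.001, -0.001]
contact_force: [0.5, -1.2, -3.3]
opening: 0.152
finger_force: 40.0
27903 tool z range [-0.0277  0.0942  0.1243]
platetop 724 ((17.151519775390625, 2.1319503784179688), (25.39900016784668, 41.52092361450195), 15.511775016784668) -0.0261
rim 2863 ((-1.2707157135009766, 0.6245689392089844), (127.98200225830078, 62.78117752075195), 89.75102233886719) 0.0705
all 27903 ((-6.271392822265625, 0.5012664794921875), (129.59030151367188, 80.73955535888672), 89.89972686767578) 0.0803
roll slope z/y [-0.0565 -0.0313]
rim plane [-0.0154 -0.0007  0.0707]
t 5.75 pos [0.4877 0.1972 0.205 ] yaw 84.22 F [ 0.2  0.2 -3.4] 
 d [-0.0009  0.002   0.078 ] r [-0.003   0.0011  0.0038]
```

View pics/w4.png

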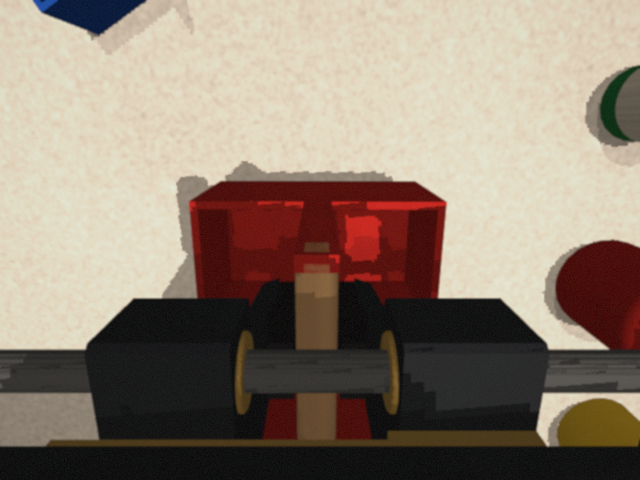

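The caddy is held by the handle (col 317) and centred in the fingers, with box edges at 190 and 445. It hangs level and its weight reads about 3.4 N. Next I move in front of the stand at touch height.

```bash
python3 -c "
from h import *
goal(.4610,-.1325,.362,97.75)"
```

```text
t 5.75 pos [0.4877 0.1972 0.205 ] yaw 84.22 F [ 0.2  0.2 -3.4] 
 d [-0.3309  0.0062 -0.1566] r [-0.0031  0.0008 -0.2361]
```

```bash
python3 -m handwheel '[[0,-0.03,0,-0.03,0,0,0],[0,-0.07,0.001,-0.05,0,0,-0.05],[0,-0.11,0.002,-0.07,-0.003,0.001,-0.1],[0,-0.15,0.003,-0.09,-0.003,0.001,-0.15],[0,-0.19,0.004,-0.11,-0.003,0.001,-0.2],[0,-0.23,0.005,-0.13,-0.003,0.001,-0.236],[0,-0.27,0.006,-0.157,-0.003,0.001,-0.236],[0,-0.3,0.006,-0.157,-0.003,0.001,-0.236],[0,-0.32,0.006,-0.157,-0.003,0.001,-0.236],[0,-0.331,0.006,-0.157,-0.003,0.001,-0.236]]' 60 && python3 -m handwheel '[[0,0,0,0,0,0,0],[0,0,0,0,0,0,0],[0,0,0,0,0,0,0],[0,0,0,0,0,0,0]]'
python3 - <<'E'
from h import *
goal(.4679,-.1830,.362,97.75)
im,d=snapshot('side');cv2.imwrite('pics/s5.png',cv2.resize(im[40:240,300:500],None,fx=3,fy=3)[...,::-1]);np.savez('s5.npz',im=im,d=d,P=cloud('side',d))
E
python3 wg.py w5
```

```text
clock: 6.75
tool_pos: [0.4601, -0.1345, 0.3619]
eef_rot: [0.659, 0.752, 0.001, -0.001]
contact_force: [-0.2, 0.0, -3.6]
opening: 0.147
finger_force: 60.0
clock: 7.15
tool_pos: [0.4616, -0.1307, 0.3633]
eef_rot: [0.657, 0.754, 0.002, 0.0]
contact_force: [0.3, 0.5, -3.8]
opening: 0.147
finger_force: 60.0
t 7.15 pos [ 0.4616 -0.1307  0.3633] yaw 97.88 F [ 0.3  0.5 -3.8] 
 d [-0.0527 -0.001   0.0011] r [ 0.0035 -0.0022  0.0023]
27881 tool z range [-0.0278  0.0943  0.1243]
platetop 744 ((19.901256561279297, 0.17822837829589844), (18.96397590637207, 42.46810531616211), 0.15169085562229156) -0.026
rim 2864 ((-1.4484272003173828, 0.5877799987792969), (127.53141021728516, 63.1438102722168), 89.77445220947266) 0.0704
all 27881 ((-6.374820709228516, 0.4075164794921875), (129.45849609375, 81.25609588623047), 89.80889129638672) 0.0802
roll slope z/y [-0.0905 -0.0308]
rim plane [-0.0141 -0.0005  0.0706]
```

View pics/s5.png

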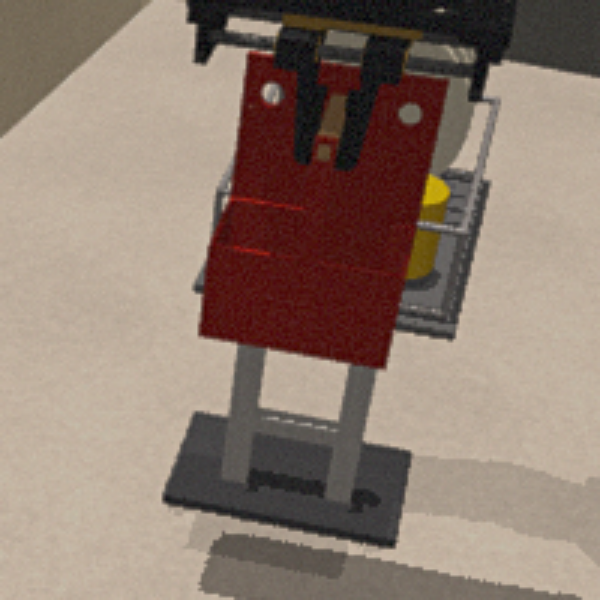

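The side crop shows the plate square with the posts, holes at crop (272,93) and (410,113), and the bottom above the pins. I go forward over the pins, then feel downward.

```bash
python3 -m handwheel '[[0,-0.012,-0.001,0,0.003,-0.002,0.002],[0,-0.024,-0.001,0,0.003,-0.002,0.002],[0,-0.036,-0.001,0,0.003,-0.002,0.002],[0,-0.044,-0.001,0,0.003,-0.002,0.002],[0,-0.05,-0.001,0,0.003,-0.002,0.002],[0,-0.052,-0.001,0,0.003,-0.002,0.002],[0,-0.052,-0.001,0,0.003,-0.002,0.002]]' && python3 -m handwheel '[[0,0,0,0.004,0,0,0],[0,0,0,0.008,0,0,0],[0,0,0,0.011,0,0,0],[0,0,0,0.013,0,0,0],[0,0,0,0.013,0,0,0]]'; python3 -c "
from h import *
goal(.4679,-.1830,.362,97.75)"
```

```text
clock: 7.95
tool_pos: [0.4674, -0.1839, 0.3631]
eef_rot: [0.659, 0.752, 0.0, 0.0]
contact_force: [-0.4, -0.5, -3.7]
opening: 0.149
finger_force: 60.0
clock: 8.45
tool_pos: [0.4672, -0.1836, 0.3498]
eef_rot: [0.658, 0.753, -0.0, -0.0]
contact_force: [0.2, -0.1, -4.1]
opening: 0.147
finger_force: 60.0
t 8.45 pos [ 0.4672 -0.1836  0.3498] yaw 97.64 F [ 0.2 -0.1 -4.1] 
 d [ 0.0005  0.0008 -0.0122] r [-0.0004 -0.     -0.002 ]
```

```bash
cat > ok.py <<'E'
# exit 1 when the force has changed by more than argv[4] N from the free-hanging value argv[1:4]
import sys; from h import *
a=list(map(float,sys.argv[1:5])); s=get_state(); f=s['contact_force']-np.array(a[:3]); p=s['tool_pos']
print('t',round(float(s['clock']),2),'tcp',p.round(4),'dF',f.round(1)); sys.exit(int(np.linalg.norm(f)>a[3]))
E
K="python3 ok.py 0 0 -3.8 2.6"; H="python3 -m handwheel"
$H '[[0,0,0,0.001,0,0,0],[0,0,0,0.002,0,0,0],[0,0,0,0.002,0,0,0]]' >/dev/null && $K &&
$H '[[0,0,0,0.001,0,0,0],[0,0,0,0.002,0,0,0],[0,0,0,0.002,0,0,0]]' >/dev/null && $K &&
$H '[[0,0,0,0.001,0,0,0],[0,0,0,0.002,0,0,0],[0,0,0,0.002,0,0,0]]' >/dev/null && $K &&
$H '[[0,0,0,0.001,0,0,0],[0,0,0,0.002,0,0,0],[0,0,0,0.002,0,0,0]]' >/dev/null && $K &&
$H '[[0,0,0,0.001,0,0,0],[0,0,0,0.002,0,0,0],[0,0,0,0.002,0,0,0]]' >/dev/null && $K &&
$H '[[0,0,0,0.001,0,0,0],[0,0,0,0.002,0,0,0],[0,0,0,0.002,0,0,0]]' >/dev/null && $K
```

```text
t 8.75 tcp [ 0.4674 -0.1838  0.3481] dF [-0.2  0.4  0.1]
t 9.05 tcp [ 0.4674 -0.1837  0.346 ] dF [ 0.1  0.8 -0.7]
t 9.35 tcp [ 0.4673 -0.1838  0.344 ] dF [ 0.4 -0.3  0.4]
t 9.65 tcp [ 0.4673 -0.1838  0.342 ] dF [ 0.6  0.7 -0.7]
t 9.95 tcp [ 0.4673 -0.1837  0.34  ] dF [-0.3 -0.7  0.1]
t 10.25 tcp [ 0.4673 -0.1837  0.338 ] dF [0.3 0.2 0.3]
```

```bash
K="python3 ok.py 0 0 -3.8 2.6"; H="python3 -m handwheel"
$H '[[0,0,0,0.001,0,0,0],[0,0,0,0.002,0,0,0],[0,0,0,0.002,0,0,0]]' >/dev/null && $K &&
$H '[[0,0,0,0.001,0,0,0],[0,0,0,0.002,0,0,0],[0,0,0,0.002,0,0,0]]' >/dev/null && $K &&
$H '[[0,0,0,0.001,0,0,0],[0,0,0,0.002,0,0,0],[0,0,0,0.002,0,0,0]]' >/dev/null && $K &&
$H '[[0,0,0,0.001,0,0,0],[0,0,0,0.002,0,0,0],[0,0,0,0.002,0,0,0]]' >/dev/null && $K &&
$H '[[0,0,0,0.001,0,0,0],[0,0,0,0.002,0,0,0],[0,0,0,0.002,0,0,0]]' >/dev/null && $K &&
$H '[[0,0,0,0.001,0,0,0],[0,0,0,0.002,0,0,0],[0,0,0,0.002,0,0,0]]' >/dev/null && $K &&
$H '[[0,0,0,0.001,0,0,0],[0,0,0,0.002,0,0,0],[0,0,0,0.002,0,0,0]]' >/dev/null && $K &&
$H '[[0,0,0,0.001,0,0,0],[0,0,0,0.002,0,0,0],[0,0,0,0.002,0,0,0]]' >/dev/null && $K &&
$H '[[0,0,0,0.001,0,0,0],[0,0,0,0.002,0,0,0],[0,0,0,0.002,0,0,0]]' >/dev/null && $K
```

```text
t 10.55 tcp [ 0.4673 -0.1838  0.336 ] dF [-0.4  0.5 -1. ]
t 10.85 tcp [ 0.4673 -0.1837  0.334 ] dF [0.5 0.4 0.4]
t 11.15 tcp [ 0.4673 -0.1837  0.332 ] dF [ 0.3  0.9 -1. ]
t 11.45 tcp [ 0.4673 -0.1837  0.33  ] dF [ 0.3 -0.5  0.7]
t 11.75 tcp [ 0.4673 -0.1837  0.328 ] dF [ 0.4 -0.5  0.1]
t 12.05 tcp [ 0.4673 -0.1838  0.326 ] dF [-0.8 -0.5  0.4]
t 12.35 tcp [ 0.4673 -0.1838  0.324 ] dF [ 1.  -1.4  0.6]
t 12.65 tcp [ 0.4675 -0.1837  0.3221] dF [0.2 0.1 0.3]
t 12.95 tcp [ 0.4682 -0.1828  0.3213] dF [-1.7  2.3  9.7]
```

Contact. I back off half a millimetre at a time to bracket the touch height.

```bash
K="python3 ok.py 0 0 -3.8 99"; H="python3 -m handwheel"
$H '[[0,0,0,-0.0007,0,0,0],[0,0,0,-0.0007,0,0,0],[0,0,0,-0.0007,0,0,0]]' >/dev/null && $K && python3 -c "from h import *
print(get_state()['moment'].round(2))"
$H '[[0,0,0,-0.0007,0,0,0],[0,0,0,-0.0007,0,0,0],[0,0,0,-0.0007,0,0,0]]' >/dev/null && $K && python3 -c "from h import *
print(get_state()['moment'].round(2))"
$H '[[0,0,0,-0.0007,0,0,0],[0,0,0,-0.0007,0,0,0],[0,0,0,-0.0007,0,0,0]]' >/dev/null && $K; python3 -c "
from h import *
print(get_state()['moment'].round(2)); goal(.4680,-.183,.33,97.75)"
```

```text
t 13.25 tcp [ 0.4681 -0.1833  0.3215] dF [-0.3  1.7  9.2]
[ 0.49  0.06 -0.05]
t 13.55 tcp [ 0.4678 -0.1837  0.3217] dF [1.6 2.  7.8]
[ 0.42 -0.23  0.03]
t 13.85 tcp [ 0.4672 -0.1839  0.322 ] dF [1.  0.5 2.5]
[ 0.29 -0.24 -0.01]
t 13.85 pos [ 0.4672 -0.1839  0.322 ] yaw 97.62 F [ 1.   0.5 -1.3] 
 d [ 0.0008  0.0009 -0.008 ] r [-0.0002  0.0002 -0.0023]
```

```bash
cat > lat.py <<'E'
from h import *
L=np.load('s5.npz');P=L['P'];H=cv2.cvtColor(L['im'],cv2.COLOR_RGB2HSV).astype(int);d=L['d']
m=(d>0)&((H[...,0]<5)|(H[...,0]>174))&(H[...,1]>150)&(abs(P[...,0]-.46)<.1)&(P[...,1]<-.05)&(P[...,1]>-.25)&(P[...,2]>.2)
q=P[m];th=np.radians(97.75);ex=np.array([np.cos(th),np.sin(th)]);ey=np.array([ex[1],-ex[0]])
T=np.c_[(q[:,:2]-[.4616,-.1307])@ex,(q[:,:2]-[.4616,-.1307])@ey,q[:,2]-.3633]
for n,k in [('front face',T[:,0]>.025),('plate',(T[:,0]<-.03)&(T[:,2]>-.05))]:
    t=T[k]; e=[]
    for z in np.arange(t[:,2].min()+.005,t[:,2].max()-.005,.006):
        r=t[abs(t[:,2]-z)<.003]; 
        if len(r)>20: e.append([r[:,1].min(),r[:,1].max()])
    e=np.array(e);print(n,len(t),np.median(e,0).round(4),np.median(e.mean(1)).round(4),'slope x/y',np.polyfit(t[:,1],t[:,0],1).round(4),'xmed',np.median(t[:,0]).round(4),'z',t[:,2].min().round(4),t[:,2].max().round(4))
# stand same way, from side0
L=np.load('side0.npz');P=L['P'];H=cv2.cvtColor(L['im'],cv2.COLOR_RGB2HSV).astype(int)
mm=np.zeros((480,640),bool);mm[105:225,350:445]=1
q=P[mm&(P[...,2]>.03)&(P[...,2]<.235)&(H[...,1]<60)&(H[...,2]>40)];q=q[(abs(q[:,0]-.475)<.075)&(abs(q[:,1]+.24)<.035)]
T=np.c_[(q[:,:2]-[.4754,-.238])@ex,(q[:,:2]-[.4754,-.238])@ey,q[:,2]];T=T[abs(T[:,0])<.003]
e=[]
for z in np.arange(.1,.235,.008):
    r=T[abs(T[:,2]-z)<.004]
    if len(r)>20: e.append([r[:,1].min(),r[:,1].max()])
e=np.array(e);print('stand',np.median(e,0).round(4),np.median(e.mean(1)).round(4),'slope',np.polyfit(T[:,1],T[:,0],1).round(4),np.median(T[:,0]).round(4))
E
python3 lat.py
```

```text
front face 2057 [-0.0629  0.0624] -0.0004 slope x/y [0.0011 0.0307] xmed 0.0307 z -0.1282 0.0971
plate 1722 [-0.0642  0.0619] -0.0012 slope x/y [ 0.0018 -0.0439] xmed -0.0439 z -0.05 0.0433
stand [-0.0562  0.0547] -0.0005 slope [-0.0009  0.0002] 0.0002
```

```bash
python3 -c "
from h import *
goal(.4623,-.142,.33,97.75)
goal(.4623,-.142,.171,97.75)"
```

```text
t 13.85 pos [ 0.4672 -0.1839  0.322 ] yaw 97.62 F [ 1.   0.5 -1.3] 
 d [ 0.0422  0.0007 -0.008 ] r [-0.0002  0.0002 -0.0023]
t 13.85 pos [ 0.4672 -0.1839  0.322 ] yaw 97.62 F [ 1.   0.5 -1.3] 
 d [0.0422 0.0007 0.151 ] r [-0.0002  0.0002 -0.0023]
```

```bash
python3 -m handwheel '[[0,0,0,-0.008,0,0,-0.002],[0,0.015,0.0007,-0.008,0,0,-0.002],[0,0.042,0.0007,-0.008,0,0,-0.002],[0,0.042,0.0007,0.01,0,0,-0.002],[0,0.042,0.0007,0.05,0,0,-0.002],[0,0.042,0.0007,0.09,0,0,-0.002],[0,0.042,0.0007,0.125,0,0,-0.002],[0,0.042,0.0007,0.145,0,0,-0.002],[0,0.042,0.0007,0.151,0,0,-0.002],[0,0.042,0.0007,0.151,0,0,-0.002]]' && python3 -m handwheel '[[0,0,0,0,0,0,0],[0,0,0,0,0,0,0],[0,0,0,0,0,0,0]]'
python3 - <<'E'
from h import *
goal(.4623,-.142,.171,97.75)
goal(.4754-.062*.1349,-.238+.062*.9909,.171,97.75)
E
python3 wg.py w6
```

```text
clock: 14.85
tool_pos: [0.4623, -0.1413, 0.171]
eef_rot: [0.658, 0.753, -0.0, -0.0]
contact_force: [1.3, 0.5, -3.1]
opening: 0.149
finger_force: 60.0
clock: 15.15
tool_pos: [0.4632, -0.1422, 0.1722]
eef_rot: [0.658, 0.753, 0.0, 0.001]
contact_force: [-0.0, -0.7, -3.0]
opening: 0.146
finger_force: 60.0
t 15.15 pos [ 0.4632 -0.1422  0.1722] yaw 97.71 F [-0.  -0.7 -3. ] 
 d [ 0.0004 -0.0009  0.0012] r [ 0.0023  0.0011 -0.0007]
t 15.15 pos [ 0.4632 -0.1422  0.1722] yaw 97.71 F [-0.  -0.7 -3. ] 
 d [-0.0345 -0.0008  0.0013] r [ 0.0023  0.0011 -0.0007]
28111 tool z range [-0.0432  0.0938  0.1243]
platetop 26 ((-9.536349296569824, 0.23129844665527344), (3.2941207885742188, 28.010393142700195), 0.5691802501678467) -0.0445
rim 4375 ((2.279817581176758, 0.414520263671875), (55.35993194580078, 129.3688507080078), 0.3419392704963684) 0.0575
all 28111 ((-6.231952667236328, 0.36450958251953125), (80.93016052246094, 129.49342346191406), 0.061827659606933594) 0.0797
roll slope z/y [-0.0456 -0.0592]
rim plane [-0.0215 -0.0034  0.0579]
```

```bash
python3 -m handwheel '[[0,0,0,0,0,0,0],[0,0,0,0,0,0,0],[0,0,0,0,0,0,0]]' >/dev/null; python3 -c "
from h import *
goal(.4754-.064*.1349,-.238+.064*.9909,.171,97.75)"
```

```text
t 15.5 pos [ 0.4626 -0.1421  0.1713] yaw 97.73 F [ 0.2 -0.3 -3.1] 
 d [-0.0327 -0.0003  0.0004] r [ 0.0004  0.0004 -0.0004]
```

```bash
K="python3 ok.py 0 0 -3.4 2.6"; H="python3 -m handwheel"
$H '[[0,-0.01,-0.0003,0.0003,0,0,0],[0,-0.02,-0.0003,0.0003,0,0,0],[0,-0.028,-0.0003,0.0003,0,0,0],[0,-0.033,-0.0003,0.0003,0,0,0],[0,-0.033,-0.0003,0.0003,0,0,0],[0,-0.033,-0.0003,0.0003,0,0,0]]' >/dev/null && $K &&
$H '[[0,-0.001,0,0,0,0,0],[0,-0.002,0,0,0,0,0],[0,-0.002,0,0,0,0,0]]' >/dev/null && $K &&
$H '[[0,-0.001,0,0,0,0,0],[0,-0.002,0,0,0,0,0],[0,-0.002,0,0,0,0,0]]' >/dev/null && $K &&
$H '[[0,-0.001,0,0,0,0,0],[0,-0.002,0,0,0,0,0],[0,-0.002,0,0,0,0,0]]' >/dev/null && $K &&
$H '[[0,-0.001,0,0,0,0,0],[0,-0.002,0,0,0,0,0],[0,-0.002,0,0,0,0,0]]' >/dev/null && $K &&
$H '[[0,-0.001,0,0,0,0,0],[0,-0.002,0,0,0,0,0],[0,-0.002,0,0,0,0,0]]' >/dev/null && $K; python3 -c "
from h import *
goal(.4754-.048*.1349,-.238+.048*.9909,.171,97.75)"
```

```text
t 16.1 tcp [ 0.4667 -0.1747  0.1709] dF [ 0.1  0.4 -1.2]
t 16.4 tcp [ 0.4671 -0.1767  0.171 ] dF [ 0.  -0.8 -0.5]
t 16.7 tcp [ 0.4673 -0.179   0.171 ] dF [0.9 1.2 0.5]
t 17.0 tcp [ 0.4676 -0.181   0.171 ] dF [ 0.2  0.3 -0.2]
t 17.3 tcp [ 0.4678 -0.1829  0.171 ] dF [ 0.5  0.2 -0.2]
t 17.6 tcp [ 0.4681 -0.1849  0.171 ] dF [ 0.3 -0.3  0.2]
t 17.6 pos [ 0.4681 -0.1849  0.171 ] yaw 97.72 F [ 0.3 -0.3 -3.2] 
 d [-0.0056  0.0001 -0.    ] r [ 0.0003  0.0004 -0.0005]
```

Both heads appear to be in, since there was no contact at the head fronts. I continue until the plate touches the posts.

```bash
K="python3 ok.py 0 0 -3.4 2.6"; H="python3 -m handwheel"
$H '[[0,-0.001,0,0,0,0,0],[0,-0.0015,0,0,0,0,0],[0,-0.0015,0,0,0,0,0]]' >/dev/null && $K &&
$H '[[0,-0.001,0,0,0,0,0],[0,-0.0015,0,0,0,0,0],[0,-0.0015,0,0,0,0,0]]' >/dev/null && $K &&
$H '[[0,-0.001,0,0,0,0,0],[0,-0.001,0,0,0,0,0],[0,-0.001,0,0,0,0,0]]' >/dev/null && $K &&
$H '[[0,-0.001,0,0,0,0,0],[0,-0.001,0,0,0,0,0],[0,-0.001,0,0,0,0,0]]' >/dev/null && $K &&
$H '[[0,-0.001,0,0,0,0,0],[0,-0.001,0,0,0,0,0],[0,-0.001,0,0,0,0,0]]' >/dev/null && $K &&
$H '[[0,-0.001,0,0,0,0,0],[0,-0.001,0,0,0,0,0],[0,-0.001,0,0,0,0,0]]' >/dev/null && $K &&
$H '[[0,-0.001,0,0,0,0,0],[0,-0.001,0,0,0,0,0],[0,-0.001,0,0,0,0,0]]' >/dev/null && $K; python3 -c "
from h import *
goal(.4754-.048*.1349,-.238+.048*.9909,.171,97.75)"
```

```text
t 17.9 tcp [ 0.4683 -0.1863  0.171 ] dF [0.3 0.2 0. ]
t 18.2 tcp [ 0.4685 -0.1878  0.171 ] dF [0.4 0.2 0.1]
t 18.5 tcp [ 0.4686 -0.1887  0.171 ] dF [ 0.1 -0.5 -0.8]
t 18.8 tcp [ 0.4688 -0.1897  0.171 ] dF [-1.   0.1 -0.6]
t 19.1 tcp [ 0.4688 -0.1903  0.1709] dF [ 0.1  1.  -1.3]
t 19.4 tcp [ 0.4688 -0.1904  0.1708] dF [-0.5  4.9 -1.4]
t 19.4 pos [ 0.4688 -0.1904  0.1708] yaw 97.8 F [-0.5  4.9 -4.8] 
 d [-0.0001  0.0001 -0.0002] r [ 0.     -0.0014  0.0009]
```

Posts are reached where expected. I back off 1.5 mm and lower onto the necks.

```bash
K="python3 ok.py 0 0 -3.4 2.4"; H="python3 -m handwheel"
$H '[[0,0.0025,0,0,0,0,0],[0,0.0025,0,0,0,0,0],[0,0.0025,0,0,0,0,0]]' >/dev/null && $K &&
$H '[[0,0,0,0.001,0,0,0],[0,0,0,0.002,0,0,0],[0,0,0,0.002,0,0,0]]' >/dev/null && $K &&
$H '[[0,0,0,0.0007,0,0,0],[0,0,0,0.0007,0,0,0],[0,0,0,0.0007,0,0,0]]' >/dev/null && $K &&
$H '[[0,0,0,0.0007,0,0,0],[0,0,0,0.0007,0,0,0],[0,0,0,0.0007,0,0,0]]' >/dev/null && $K &&
$H '[[0,0,0,0.0007,0,0,0],[0,0,0,0.0007,0,0,0],[0,0,0,0.0007,0,0,0]]' >/dev/null && $K &&
$H '[[0,0,0,0.0007,0,0,0],[0,0,0,0.0007,0,0,0],[0,0,0,0.0007,0,0,0]]' >/dev/null && $K &&
$H '[[0,0,0,0.0007,0,0,0],[0,0,0,0.0007,0,0,0],[0,0,0,0.0007,0,0,0]]' >/dev/null && $K
```

```text
t 19.7 tcp [ 0.4689 -0.19    0.1711] dF [-0.6  0.1 -0.5]
t 20.0 tcp [ 0.4686 -0.1894  0.1689] dF [ 0.2  0.1 -0.1]
t 20.3 tcp [ 0.4687 -0.1892  0.1683] dF [-0.8  0.4  0. ]
t 20.6 tcp [ 0.4687 -0.1892  0.1676] dF [ 0.1  0.1 -0.9]
t 20.9 tcp [ 0.4687 -0.1892  0.167 ] dF [-0.2 -0.3  1. ]
t 21.2 tcp [ 0.4688 -0.1892  0.1665] dF [-1.2 -0.3  7.6]
```

```bash
K="python3 ok.py 0 0 0 99"; H="python3 -m handwheel"
$H '[[0,0,0,-0.0004,0,0,0],[0,0,0,-0.0004,0,0,0]]' >/dev/null && $K &&
$H '[[0.5,0,0,0,0,0,0],[0.5,0,0,0,0,0,0],[0.5,0,0,0,0,0,0],[0.5,0,0,0,0,0,0],[0.5,0,0,0,0,0,0],[0.5,0,0,0,0,0,0]]'
python3 - <<'E'
from h import *
im,d=snapshot('side');cv2.imwrite('pics/s7.png',cv2.resize(im[70:250,330:490],None,fx=3.3,fy=3.3)[...,::-1])
E
```

```text
t 21.4 tcp [ 0.4688 -0.1893  0.1666] dF [-0.6 -1.2  0.6]
clock: 22.0
tool_pos: [0.4688, -0.1891, 0.1666]
eef_rot: [0.658, 0.753, 0.0, 0.0]
contact_force: [-0.0, 0.8, -0.7]
opening: 0.493
finger_force: 0.0
```

View pics/s7.png

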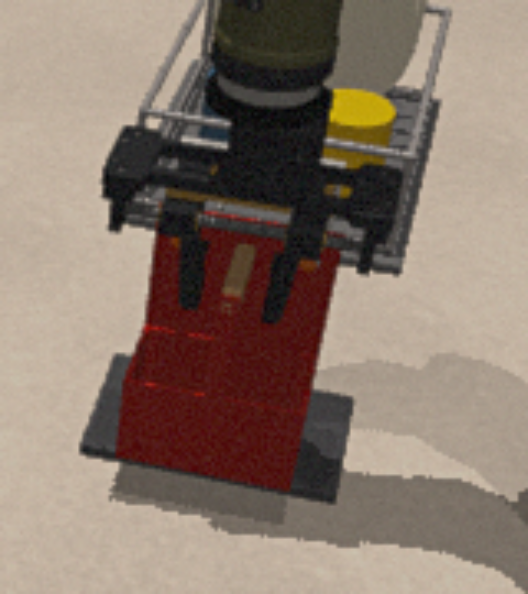

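The caddy hangs released: the fingers are clear of the handle at crop (237,272) and the orange heads show in front of the plate near (175,240) and (305,262). I retreat straight up and check.

```bash
python3 -m handwheel '[[0.5,0,0,-0.02,0,0,0],[0.5,0,0,-0.05,0,0,0],[0.5,0,0,-0.09,0,0,0],[0.5,0,0,-0.13,0,0,0],[0.5,0.04,0,-0.17,0,0,0],[0.5,0.08,0,-0.2,0,0,0],[0.5,0.12,0,-0.22,0,0,0],[0.5,0.16,0,-0.22,0,0,0],[0.5,0.2,0,-0.22,0,0,0],[0.5,0.2,0,-0.22,0,0,0]]' && python3 -m handwheel '[[0.5,0,0,0,0,0,0],[0.5,0,0,0,0,0,0],[0.5,0,0,0,0,0,0],[0.5,0,0,0,0,0,0]]' >/dev/null
python3 - <<'E'
from h import *
for n in ('top','side'):
    im,d=snapshot(n);P=cloud(n,d);H=cv2.cvtColor(im,cv2.COLOR_RGB2HSV).astype(int)
    m=(d>0)&((H[...,0]<5)|(H[...,0]>174))&(H[...,1]>150)&(abs(P[...,0]-.47)<.1)&(P[...,1]<-.1)&(P[...,1]>-.3)&(P[...,2]>.02)&(P[...,2]<.23)
    q=P[m];print(n,len(q),cv2.minAreaRect(q[:,:2].astype(np.float32)*1000),np.percentile(q[:,2],[1,99.5]).round(4))
    t=q[q[:,2]>.135]; ex=np.array([.1349,-.9909]);u=(t[:,:2]-[.4754,-.238])@ex; print(' plate stand-x',np.percentile(u,[5,50,95]).round(4),'tilt dx/dz',np.polyfit(t[:,2],u,1).round(3))
cv2.imwrite('pics/s8.png',cv2.resize(im[90:250,330:480],None,fx=3.6,fy=3.6)[...,::-1])
E
```

```text
clock: 23.05
tool_pos: [0.4407, 0.015, 0.3876]
eef_rot: [0.654, 0.757, 0.001, 0.0]
contact_force: [-0.1, -0.6, 0.6]
opening: 0.498
finger_force: 0.0
top 1417 ((468.02374267578125, -197.97483825683594), (129.39846801757812, 79.5071029663086), 8.508394241333008) [0.0386 0.2125]
 plate stand-x [-0.0796 -0.0053 -0.0025] tilt dx/dz [ 2.76  -0.582]
side 3699 ((468.77801513671875, -197.40516662597656), (129.88836669921875, 86.5792465209961), 7.017596244812012) [0.0416 0.2099]
 plate stand-x [-0.0791 -0.0056 -0.0023] tilt dx/dz [ 0.133 -0.036]
```

View pics/s8.png

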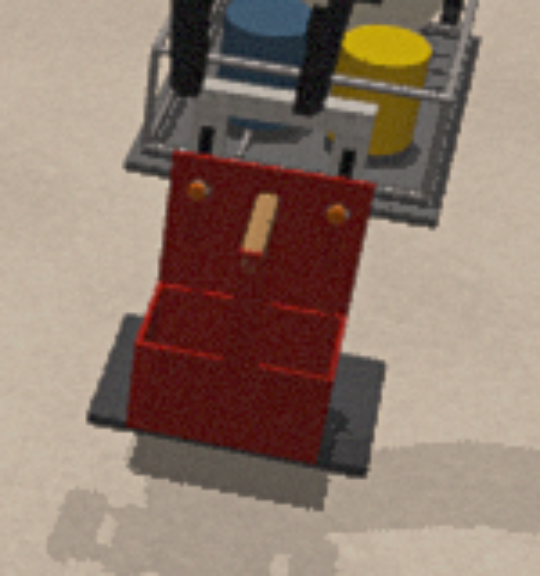

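Both orange heads, at (198,190) and (337,213), stand in front of the plate. The plate is about 1.5 mm off the posts and the arm is well clear, so I hand in.

```bash
python3 -c "
from plant import *
print(finish_job())"
```

```text
the job is handed in; nothing more can be done
None
```

The red caddy hangs released on both pins behind their heads, and I handed the job in at about 23.6 s; the felt pin height was about 0.189 m, and the highest push I read against the stand was about 10 N.

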